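# Register clamp-jaw blanks in a fixture and probe their datum dots

## Task

Set each aluminium blank on the bench into the fixture bay of its colour, low stepped end towards you, and push it flush against both the side fence and the end stop. With all of them registered, take the touch probe from its stand and gently press its sprung stylus onto the dot of each blank, in the order red, yellow, blue (skipping any colour that is absent), then put the probe back fully home in its stand, with every blank left flush in its bay and the dial gauge, tape measure and solder spool left alone. If a blank gets knocked, push it flush again before you probe it and before you finish.

Things in the scene. Friction and masses are not known exactly. Their poses are not given: they have to be found in the camera images.
- fixture: Fixed dark steel plate 130 (x) x 320 (y) x 10 mm flat on the bench, origin at the centre of its underside; x away from the robot, y left. Three bays, left to right red (y +95 mm), yellow (-10), blue (-115), each marked by a 16 mm coloured disc near the front edge. Each has a side fence on its left and an end stop at its far end; its right and near sides are open. Blanks slide easily on it.
- probe_handle (a point): Centre of the touch probe's orange handle, upright, 18 x 18 mm and 80 mm long (z), flat sides along its x and y. Below it: black collar 34 mm wide, 6 mm thick; steel nose 15 tapering to 10 mm; thin stylus, tip 91 mm below this point when free. 90 g. At the start it hangs upright in its stand by the collar.
- stylus_tip (a point): Tip (lowest point) of the probe's sprung stylus, a 5 mm brass ball.
- stylus (a joint): How far the stylus is pressed into the probe: 0 free, 0.010 m bottomed; spring of about 250 N/m (2.5 N at the bottom).
- socket (a point): Centre of the hole's mouth on top of the probe stand: fixed grey block 64 x 64 x 50 mm high, round 21 mm hole right through, black foot 84 x 84 mm. z is up. With the probe fully home its collar lies on the block, the handle's centre 46 mm above this point and the stylus tip 45 mm below.
- dial_gauge: Bystander: round dial gauge, 70 mm, standing on its rim; leave it alone.
- tape_measure: Bystander: yellow pocket tape measure, 35 x 67 x 60 mm; leave it alone.
- solder_spool: Bystander: blue spool of solder, 40 mm diameter, 22 mm high; leave it alone.
- red_centre (a point): Centre (20 mm above the underside) of the red-dotted aluminium blank: 80 mm long (x) x 32 wide (y) x 40 high (z), about 0.25 kg. Stepped: the 30 mm at its -x end are only 20 mm high and carry the dot; the other 50 mm (x -10 to +40) are full height: grip there across the 32 mm. May be absent.
- red_dot (a point): Middle of the 11 mm red dot painted on top of the low step of that blank (20 mm above its underside, 25 mm from its centre towards the low end). Present with its blank.
- red_bay (a point): Where the red blank's centre is when flush with both stops of the red bay, 20 mm above the plate; axes as the fixture, the blank's agree when seated. Stops are bright steel, 15 mm above the plate: fence face 16 mm away in +y (70 mm long, 28 thick), end stop face 40 mm away in +x (26 mm wide). 61 mm in -y is the back of the next bay's fence, if any.
- yellow_centre (a point): Centre (20 mm above the underside) of the yellow-dotted aluminium blank: 80 mm long (x) x 32 wide (y) x 40 high (z), about 0.25 kg. Stepped: the 30 mm at its -x end are only 20 mm high and carry the dot; the other 50 mm (x -10 to +40) are full height: grip there across the 32 mm. May be absent.
- yellow_dot (a point): Middle of the 11 mm yellow dot painted on top of the low step of that blank (20 mm above its underside, 25 mm from its centre towards the low end). Present with its blank.
- yellow_bay (a point): Where the yellow blank's centre is when flush with both stops of the yellow bay, 20 mm above the plate; axes as the fixture, the blank's agree when seated. Stops are bright steel, 15 mm above the plate: fence face 16 mm away in +y (70 mm long, 28 thick), end stop face 40 mm away in +x (26 mm wide). 61 mm in -y is the back of the next bay's fence, if any.
- blue_centre (a point): Centre (20 mm above the underside) of the blue-dotted aluminium blank: 80 mm long (x) x 32 wide (y) x 40 high (z), about 0.25 kg. Stepped: the 30 mm at its -x end are only 20 mm high and carry the dot; the other 50 mm (x -10 to +40) are full height: grip there across the 32 mm. May be absent.
- blue_dot (a point): Middle of the 11 mm blue dot painted on top of the low step of that blank (20 mm above its underside, 25 mm from its centre towards the low end). Present with its blank.
- blue_bay (a point): Where the blue blank's centre is when flush with both stops of the blue bay, 20 mm above the plate; axes as the fixture, the blank's agree when seated. Stops are bright steel, 15 mm above the plate: fence face 16 mm away in +y (70 mm long, 28 thick), end stop face 40 mm away in +x (26 mm wide). 61 mm in -y is the back of the next bay's fence, if any.
There are look-alikes about, which are no part of the job. Leave any purple look-alike of the part that bears yellow_centre alone. Leave any pink look-alike of the part that bears probe_handle alone.

How it is judged:
On the way, in this order (a step that is already met when the one before it is completed fails the run):
1. every blank that is present lies flush against both stops of the bay of its colour, low end towards the robot (x of red_centre in the frame of red_bay between -0.002 and 0.002 m and y of red_centre in the frame of red_bay between -0.002 and 0.002 m and z of red_centre in the frame of red_bay between -0.003 and 0.003 m and angle between the x axis of red_centre and the x axis of red_bay, either way round below 0.035 rad and angle between each of red_centre, yellow_centre, blue_centre's own z axis and vertical below 0.05 rad and x of red_dot in the frame of red_bay below -0.01 m and x of yellow_centre in the frame of yellow_bay between -0.002 and 0.002 m and y of yellow_centre in the frame of yellow_bay between -0.002 and 0.002 m and z of yellow_centre in the frame of yellow_bay between -0.003 and 0.003 m and angle between the x axis of yellow_centre and the x axis of yellow_bay, either way round below 0.035 rad and x of yellow_dot in the frame of yellow_bay below -0.01 m and x of blue_centre in the frame of blue_bay between -0.002 and 0.002 m and y of blue_centre in the frame of blue_bay between -0.002 and 0.002 m and z of blue_centre in the frame of blue_bay between -0.003 and 0.003 m and angle between the x axis of blue_centre and the x axis of blue_bay, either way round below 0.035 rad and x of blue_dot in the frame of blue_bay below -0.01 m), for 0.3 s.
2. the probe's stylus tip touches the red dot and presses on it with at least 0.25 N (1 mm of its spring), that blank being flush in its bay (distance between stylus_tip and red_dot below 0.006 m and contact force between probe and red_blank above 0.25 N and x of red_centre in the frame of red_bay between -0.002 and 0.002 m and y of red_centre in the frame of red_bay between -0.002 and 0.002 m and z of red_centre in the frame of red_bay between -0.003 and 0.003 m and angle between the x axis of red_centre and the x axis of red_bay, either way round below 0.035 rad and angle between red_centre's own z axis and vertical below 0.05 rad and x of red_dot in the frame of red_bay below -0.01 m), for 0.1 s.
3. the probe's stylus tip touches the yellow dot and presses on it with at least 0.25 N (1 mm of its spring), that blank being flush in its bay (distance between stylus_tip and yellow_dot below 0.006 m and contact force between probe and yellow_blank above 0.25 N and x of yellow_centre in the frame of yellow_bay between -0.002 and 0.002 m and y of yellow_centre in the frame of yellow_bay between -0.002 and 0.002 m and z of yellow_centre in the frame of yellow_bay between -0.003 and 0.003 m and angle between the x axis of yellow_centre and the x axis of yellow_bay, either way round below 0.035 rad and angle between yellow_centre's own z axis and vertical below 0.05 rad and x of yellow_dot in the frame of yellow_bay below -0.01 m), for 0.1 s.
4. the probe's stylus tip touches the blue dot and presses on it with at least 0.25 N (1 mm of its spring), that blank being flush in its bay (distance between stylus_tip and blue_dot below 0.006 m and contact force between probe and blue_blank above 0.25 N and x of blue_centre in the frame of blue_bay between -0.002 and 0.002 m and y of blue_centre in the frame of blue_bay between -0.002 and 0.002 m and z of blue_centre in the frame of blue_bay between -0.003 and 0.003 m and angle between the x axis of blue_centre and the x axis of blue_bay, either way round below 0.035 rad and angle between blue_centre's own z axis and vertical below 0.05 rad and x of blue_dot in the frame of blue_bay below -0.01 m), for 0.1 s.
At the end, for the whole second after the job is handed in: Every blank present sits on the plate in the bay of its colour, low end towards the robot, within 2 mm of touching both stops and within 2 degrees of square, at rest; the probe stands upright in its stand, collar on the block (within 4 mm in height, 8 mm sideways) (all of step 1 and linear speed of each of red_blank, yellow_blank, blue_blank below 0.01 m/s and horizontal distance between probe_handle and socket below 0.008 m and z of probe_handle in the frame of socket between 0.043 and 0.05 m and angle between probe_handle's own z axis and vertical below 0.08 rad).
It fails at once if the dial gauge is moved more than 3 cm (distance of dial_gauge from where it was at the start of the episode above 0.03 m).
It fails at once if the tape measure is moved more than 3 cm (distance of tape_measure from where it was at the start of the episode above 0.03 m).
It fails at once if the solder spool is moved more than 3 cm (distance of solder_spool from where it was at the start of the episode above 0.03 m).
It fails at once if the probe is rammed into a blank with more than 20 N (contact force between probe and red_blank above 20 N or contact force between probe and yellow_blank above 20 N or contact force between probe and blue_blank above 20 N).
Of red_blank, yellow_blank, blue_blank only 2 to 3 are there at a start; the rules pass over those that are not, and their reading is None.
At some moment in a run one of red_blank, yellow_blank, blue_blank may be knocked a few centimetres aside while the robot is not near it.
It also fails if it takes over 210 s, if anything falls off the work surface, if the arm or the gripper's body presses on something with over 40 N, if the wrist force passes 120 N, or if a joint passes its speed limit or range.

## Robot

A 6-joint arm with a two-finger parallel gripper is mounted at the origin on a cart in front of the work surface, level with it; the furniture and walls round the work are solid. World frame = base frame: x ahead of the robot, y to its left, z up, the work surface at z = 0. Lengths are in m, angles in rad, forces in N, time in s.
With the tool pointing down it reaches from about 0.35 to 0.975 m from the base axis. Payload 7.1 kg.
Tool frame: the origin (TCP) lies at the very end of the fingers, on their centre line; the grasp point (between the pads) lies 19 mm behind it; z points along the fingers, y is the line along which they close (so a half turn about z gives the same grasp; the last joint's range is limited). The gripper opens to 88 mm and grips with 3 to 60 N. Pads are 20 mm wide; open, the fingers measure 115 mm over their backs; the gripper's body (75 mm by 178 mm) begins 61 mm behind the grasp point.
Start: joints at [1.287, 0.423, 1.63, -0, 1.089, -0.019], TCP at [0.164, 0.603, 0.223] pointing down, gripper open.
Joint ranges: [-3, 3], [-0.9, 2.11], [0.09, 2.58], [-1.31, 4.45], [0.11, 2.69], [-2.54, 2.54]. Speed limits (rad/s): [2.39, 2.39, 3.01, 3.14, 3.14, 3.14].

## Interface

Orientations are given as [roll, pitch, yaw] about the fixed x, y, z axes, in that order (R = Rz(yaw) Ry(pitch) Rx(roll)).
In Python, from station import arm gives the robot as it stands.
- The arm moves only by the tool play_rows, never from a script. Its argument "series" is a list of rows, each an object with "gripper": the closure, from -1 (fully open) to 1 (shut), so that 0 is half open; "slide": the shift along the world's x, y, z in cm, a list of three; "roll": the turn about the world's z in degrees. A call has exactly 5 rows; each row is the pose to reach, as a shift and turn from the pose commanded when the call began; what a row does not reach only later rows make up. A row lasts 1/10 s, in which the tool goes at most 50 mm and 8.59 degrees, less where a joint would pass 70% of its speed; a pose out of reach is approached as far as the arm can. A call with a gripper value outside its range is refused whole. The fingers move at their own pace and stop on an object; the grip force is fixed at half the most. Time passes only in rows, so rows that repeat a pose let the fingers close, or fill a call up. It gives the time, the measured TCP pose, the force, the opening and the grip force at its end, in the units of the state.
- arm.observe(): the state, without advancing time (a new reading comes with each control period).
- arm.capture(name): name is "side" or "top"; returns the picture (420x560x3 uint8, red, green, blue); there is no depth.
- arm.camera_params(name): a dict with "fx", "fy", "cx", "cy" (pixels), "k1" (the pictures are not rectified: a ray, as slopes to the right and down, at radius r is drawn at 1 + k1 r^2 times it, then the intrinsics apply), "R" (3x3) and "t" (3): a world point X has camera coordinates R X + t. Camera axes: x right, y down, z forward; pixel columns grow to the right and rows downward; lengths in m; the calibration is good to about 2 mm. A picture is of the moment at which its call begins. camera_params takes no time and is no camera call.
- arm.sign_off(): hands the job in; it is judged then, once.
The state is a dict: "t": time; "qpos": joint angles; "joint_vel": joint speeds; "tau": joint torques, N m; "tcp_pos": TCP position; "orientation": TCP orientation; "ft_force": force on the tool from outside, world axes, zero at the start; "ft_torque": the same for the moment, N m; "width": finger opening in m; "grip_force": force on a finger pad.
Only numpy, scipy, OpenCV 4.12 (cv2) and the standard library are available. Lean on these libraries where they do the work, as an engineer would, in place of code of your own. Each camera call takes 0.05 s, during which the arm holds its last target. There are 200 camera calls.

## Working session

There is one attempt and no reset: what is moved stays moved. The work goes in short steps, Python scripts to look and compute and a tool call to move; the robot and the scene stay as the last step left them, time stands still between calls to the robot, and variables do not carry over. Pictures are saved under pics/ and viewed, at most 14 in all, crops included, and the job is handed in when it is done.

Besides the shell and the picture viewer there is one more tool, called after ">>>" in YAML: its name, and indented under it one key for each argument. play_rows: Moves the arm, as the interface text tells. Its arguments: {"type":"object","properties":{"series":{"type":"array"}},"required":["series"]}

```bash
ls; mkdir -p pics; python3 - <<'E'
from station import arm
import cv2
for n in("top","side"):
    im=arm.capture(n); cv2.imwrite(f"pics/{n}0.png",im[:,:,::-1]); p=arm.camera_params(n); print(n,p)
o=arm.observe();print(o)
E
```

```text
pics
top {'fx': 499.98450393487826, 'fy': 499.98450393487826, 'cx': 269.4859307382347, 'cy': 208.7638613423085, 'k1': 0.04064879907593841, 'R': array([[ 0.0236995 , -0.99969109, -0.00748654],
       [-0.99401207, -0.02276452, -0.10687271],
       [ 0.10666927,  0.00997454, -0.99424452]]), 't': array([0.2220699 , 0.54084163, 1.3074962 ])}
side {'fx': 444.07700245837503, 'fy': 444.07700245837503, 'cx': 277.662297336883, 'cy': 207.19526331939477, 'k1': -0.027088058743769825, 'R': array([[-0.99953406, -0.03034259, -0.00331646],
       [-0.01386398,  0.54810891, -0.83629206],
       [ 0.02719305, -0.83585642, -0.54827419]]), 't': array([ 0.5303622 , -0.0284998 ,  1.12262811])}
{'t': 0.1, 'qpos': array([ 1.28699132e+00,  4.23761486e-01,  1.63062112e+00, -1.28577741e-06,
        1.08860354e+00, -1.89959241e-02]), 'joint_vel': array([ 0.00018135, -0.00360796, -0.00188196,  0.00217544, -0.00123638,
        0.00036283]), 'tau': array([-1.69495377e-05, -5.45617175e+01, -2.74324894e+01,  6.45371061e-02,
        1.88167824e-02, -1.21672809e-05]), 'tcp_pos': array([0.16340781, 0.6027298 , 0.2219783 ]), 'orientation': array([-3.14019939e+00, -2.53309902e-05,  2.87678415e+00]), 'ft_force': array([ 0.09341669, -0.41154626, -0.74073237]), 'ft_torque': array([-0.00039948,  0.0243901 ,  0.04508771]), 'grip_force': 0.0, 'width': 0.08787406489564425}
```

View pics/top0.png

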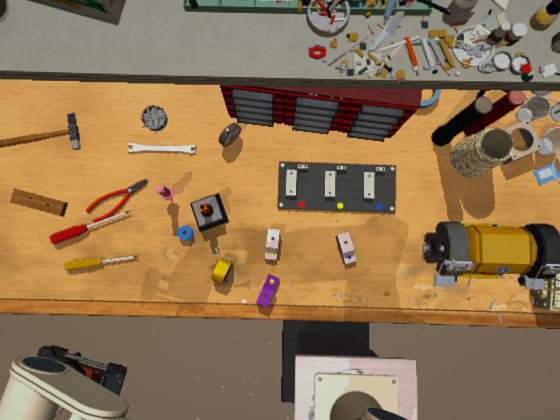

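View pics/side0.png

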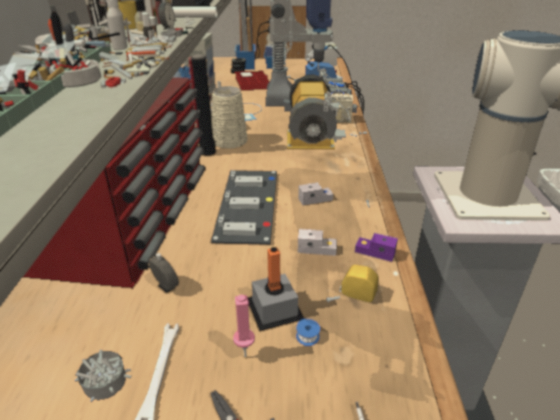

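Top view: fixture at about (337,187), real probe in its stand at (208,210), pink probe at (165,192). The blanks are at (272,244) and (346,249), and the purple look-alike is at (268,291). I'll enlarge the work area to confirm.

```bash
python3 - <<'E'
import cv2
a=cv2.imread("pics/top0.png")[150:310,180:400]
cv2.imwrite("pics/c1.png",cv2.resize(a,None,fx=3.6,fy=3.6,interpolation=cv2.INTER_CUBIC))
b=cv2.imread("pics/side0.png")[160:350,200:420]
cv2.imwrite("pics/c2.png",cv2.resize(b,None,fx=3.1,fy=3.1,interpolation=cv2.INTER_CUBIC))
E
```

```text
(no output)
```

View pics/c1.png

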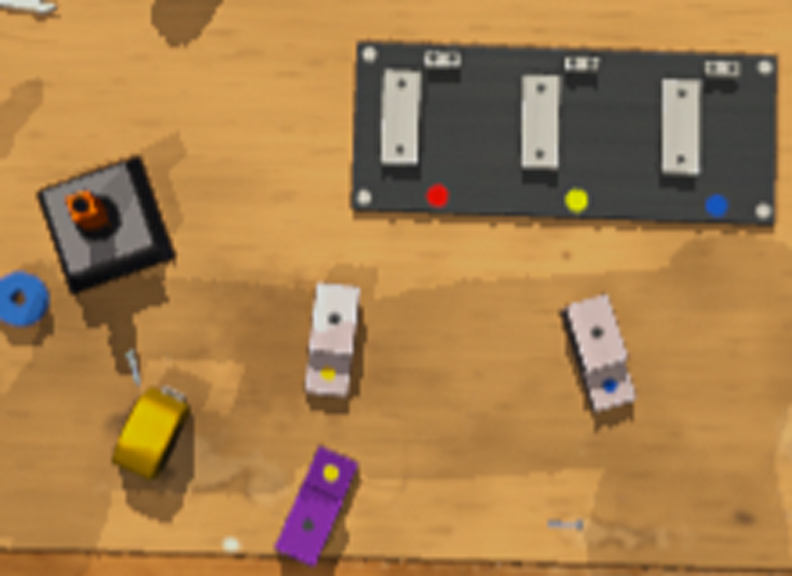

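View pics/c2.png

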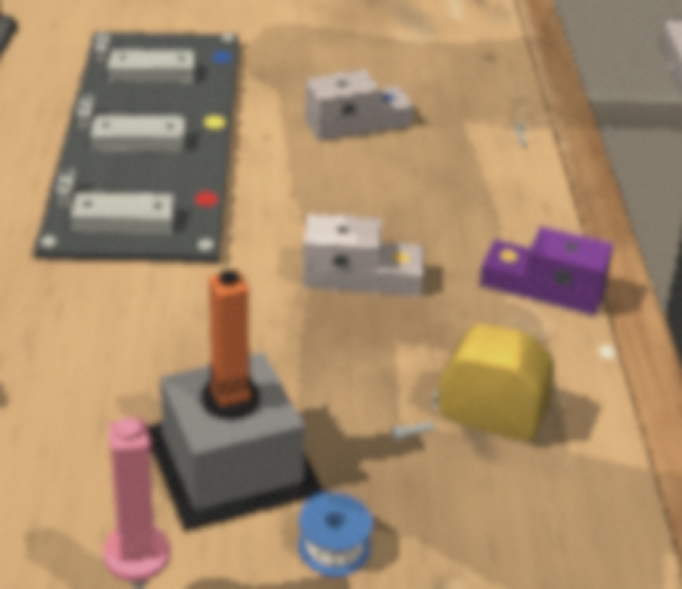

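```bash
cat > h.py <<'E'
import numpy as np, cv2
from station import arm
def ray(n,uv):
    p=arm.camera_params(n); d=np.array([(uv[0]-p['cx'])/p['fx'],(uv[1]-p['cy'])/p['fy']]); s=d.copy()
    for _ in range(10): s=d/(1+p['k1']*(s@s))
    R=p['R']; return -R.T@p['t'], R.T@np.r_[s,1]
def at(n,uv,z):
    c,d=ray(n,uv); return c+d*(z-c[2])/d[2]
def proj(n,X):
    p=arm.camera_params(n); c=p['R']@X+p['t']; s=c[:2]/c[2]; s=s*(1+p['k1']*(s@s)); return s*p['fx']+[p['cx'],p['cy']]
def crop(n,u0,v0,w,h,f,name):
    im=arm.capture(n)[v0:v0+h,u0:u0+w,::-1]; cv2.imwrite(name,cv2.resize(im,None,fx=f,fy=f,interpolation=cv2.INTER_CUBIC))
def tri(a,b):
    A=[];y=[]
    for n,uv in(("top",a),("side",b)):
        c,d=ray(n,uv); d=d/np.linalg.norm(d);P=np.eye(3)-np.outer(d,d);A.append(P);y.append(P@c)
    return np.linalg.lstsq(np.vstack(A),np.hstack(y),rcond=None)[0]
E
python3 - <<'E'
from h import *
np.set_printoptions(precision=4,suppress=True)
T=lambda x,y:(180+(x+.5)/3.6-.5,150+(y+.5)/3.6-.5)
S=lambda x,y:(200+(x+.5)/3.1-.5,160+(y+.5)/3.1-.5)
for k,a,b,z in [("sFL",(370,54),(48,241),.01),("sFR",(765,67),(102,43),.01),("sNL",(363,197),(205,244),.01),("sNR",(763,211),(228,38),.01),
 ("dR",(437,196),(206,199),.01),("dY",(576,201),(214,122),.01),("dB",(716,206),(222,57),.01),
 ("ydot",(328,375),(403,258),.02),("yhole",(335,319),(343,230),.04),("bdot",(610,386),(388,98),.02),("bhole",(597,332),(343,84),.04),("ptop",(82,206),(229,277),.136)]:
    print(k,"top",at("top",T(*a),z),"side",at("side",S(*b),z),"tri",tri(T(*a),S(*b)))
for k,a in [("PFL",(358,42)),("PFR",(776,57)),("PNL",(352,210)),("PNR",(775,228))]: print(k,at("top",T(*a),.01))
for k,a in [("foot",(140,157)),("foot",(173,258)),("foot",(75,292)),("foot",(38,195))]: print(k,at("top",T(*a),.008))
for k,a in [("Yfence NR",(558,168)),("FR",(560,76)),("NL",(522,166)),("FL",(523,75)),("Bf NR",(699,174)),("FR",(700,81))]: print(k,at("top",T(*a),.025))
E
```

```text
sFL top [0.66   0.2023 0.01  ] side [0.6604 0.2038 0.01  ] tri [0.6605 0.2023 0.0088]
sFR top [ 0.6563 -0.0968  0.01  ] side [ 0.6555 -0.0828  0.01  ] tri [ 0.658  -0.0989  0.0011]
sNL top [0.5504 0.2053 0.01  ] side [0.5501 0.2043 0.01  ] tri [0.5501 0.2053 0.0107]
sNR top [ 0.5466 -0.0952  0.01  ] side [ 0.5456 -0.0945  0.01  ] tri [ 0.5461 -0.0952  0.0097]
dR top [0.5524 0.1495 0.01  ] side [0.5522 0.1501 0.01  ] tri [0.5523 0.1495 0.0095]
dY top [0.551  0.0448 0.01  ] side [0.5514 0.0444 0.01  ] tri [0.5511 0.0449 0.0103]
dB top [ 0.5496 -0.0601  0.01  ] side [ 0.5494 -0.0605  0.01  ] tri [ 0.5495 -0.06    0.0103]
ydot top [0.4158 0.2285 0.02  ] side [0.4144 0.2296 0.02  ] tri [0.4151 0.2286 0.0193]
yhole top [0.4564 0.2242 0.04  ] side [0.4556 0.2258 0.04  ] tri [0.456  0.2242 0.0389]
bdot top [0.4128 0.02   0.02  ] side [0.4124 0.0206 0.02  ] tri [0.4126 0.0199 0.0196]
bhole top [0.4515 0.0327 0.04  ] side [0.4496 0.0333 0.04  ] tri [0.4506 0.0327 0.0398]
ptop top [0.5251 0.3988 0.136 ] side [0.5249 0.3982 0.136 ] tri [0.5249 0.3987 0.1365]
PFL [0.6691 0.2116 0.01  ]
PFR [ 0.6642 -0.1051  0.01  ]
PNL [0.5403 0.2133 0.01  ]
PNR [ 0.534  -0.1041  0.01  ]
foot [0.5772 0.3748 0.008 ]
foot [0.5011 0.3473 0.008 ]
foot [0.4738 0.4201 0.008 ]
foot [0.5465 0.4509 0.008 ]
Yfence NR [0.5737 0.0604 0.025 ]
FR [0.6434 0.0597 0.025 ]
NL [0.5746 0.0873 0.025 ]
FL [0.6435 0.0874 0.025 ]
Bf NR [ 0.5715 -0.0443  0.025 ]
FR [ 0.6418 -0.0449  0.025 ]
```

The top crop shows a yellow-dotted blank at (332,345) and a blue-dotted blank at (600,355), with no red. The purple step block at (318,505) also has a yellow dot, but it is purple, so I leave it. The orange probe in the stand is the real one. The two cameras agree to within about 2 mm. I'll start with yellow.

>>> play_rows:
  series:
    - {"gripper": -0.5, "slide": [2.9, -3.8, 0], "roll": 2}
    - {"gripper": -0.5, "slide": [5.8, -7.6, 0], "roll": 4}
    - {"gripper": -0.5, "slide": [8.7, -11.4, 0], "roll": 6}
    - {"gripper": -0.5, "slide": [11.6, -15.2, 0], "roll": 8}
    - {"gripper": -0.5, "slide": [14.5, -19, 0], "roll": 9.3}

```text
t: 0.6
tcp_pos: [0.3092, 0.4115, 0.2225]
orientation: [-3.141, -0.0, 3.041]
ft_force: [0.3, 0.7, 0.1]
width: 0.0661
grip_force: 0.0
```

>>> play_rows:
  series:
    - {"gripper": -0.5, "slide": [2.9, -3.8, 0], "roll": 0}
    - {"gripper": -0.5, "slide": [5.8, -7.6, -2], "roll": 0}
    - {"gripper": -0.5, "slide": [8.7, -11.4, -5], "roll": 0}
    - {"gripper": -0.5, "slide": [11.6, -15.2, -8], "roll": 0}
    - {"gripper": -0.5, "slide": [14.7, -18.8, -11], "roll": 0}

```text
t: 1.1
tcp_pos: [0.4448, 0.2371, 0.1229]
orientation: [3.141, 0.0, 3.039]
ft_force: [0.4, 0.9, 0.1]
width: 0.0657
grip_force: 0.0
```

>>> play_rows:
  series:
    - {"gripper": -0.5, "slide": [0, 0, 0], "roll": 0}
    - {"gripper": -0.5, "slide": [0, 0, 0], "roll": 0}
    - {"gripper": -0.5, "slide": [0, 0, 0], "roll": 0}
    - {"gripper": -0.5, "slide": [0, 0, 0], "roll": 0}
    - {"gripper": -0.5, "slide": [0, 0, 0], "roll": 0}

```text
t: 1.6
tcp_pos: [0.444, 0.2398, 0.1245]
orientation: [3.141, 0.001, 3.041]
ft_force: [-0.2, 1.1, -0.4]
width: 0.0658
grip_force: 0.0
```

>>> play_rows:
  series:
    - {"gripper": -0.5, "slide": [1.2, -1.5, 0], "roll": 0}
    - {"gripper": -0.5, "slide": [1.2, -1.5, -4], "roll": 0}
    - {"gripper": -0.5, "slide": [1.2, -1.5, -8], "roll": 0}
    - {"gripper": -0.5, "slide": [1.2, -1.5, -10.65], "roll": 0}
    - {"gripper": -0.5, "slide": [1.2, -1.5, -10.65], "roll": 0}

```text
t: 2.1
tcp_pos: [0.4539, 0.2234, 0.0149]
orientation: [-3.139, -0.005, 3.04]
ft_force: [-0.4, 0.2, -0.1]
width: 0.0661
grip_force: 0.0
```

>>> play_rows:
  series:
    - {"gripper": 1, "slide": [0, 0, 0], "roll": 0}
    - {"gripper": 1, "slide": [0, 0, 0], "roll": 0}
    - {"gripper": 1, "slide": [0, 0, 0], "roll": 0}
    - {"gripper": 1, "slide": [0, 0, 0], "roll": 0}
    - {"gripper": 1, "slide": [0, 0, 0], "roll": 0}

```text
t: 2.6
tcp_pos: [0.457, 0.2242, 0.0183]
orientation: [3.14, 0.002, 3.039]
ft_force: [-1.0, 0.2, 7.3]
width: 0.0319
grip_force: 30.0
```

>>> play_rows:
  series:
    - {"gripper": 1, "slide": [0, 0, 4], "roll": 0}
    - {"gripper": 1, "slide": [2, -2.5, 8], "roll": 1}
    - {"gripper": 1, "slide": [4.5, -5.3, 8], "roll": 3}
    - {"gripper": 1, "slide": [7, -8.1, 8], "roll": 5.1}
    - {"gripper": 1, "slide": [9.5, -11, 8], "roll": 5.1}

```text
t: 3.1
tcp_pos: [0.552, 0.1126, 0.098]
orientation: [3.141, 0.001, 3.13]
ft_force: [0.9, 0.8, -1.6]
width: 0.0318
grip_force: 30.0
```

>>> play_rows:
  series:
    - {"gripper": 1, "slide": [2, -2.4, 0], "roll": 0}
    - {"gripper": 1, "slide": [4, -4.8, 0], "roll": 0}
    - {"gripper": 1, "slide": [6.4, -7.4, 0], "roll": 0}
    - {"gripper": 1, "slide": [6.4, -7.4, 0], "roll": 0}
    - {"gripper": 1, "slide": [6.4, -7.4, 0], "roll": 0}

```text
t: 3.6
tcp_pos: [0.6148, 0.0391, 0.0969]
orientation: [3.142, -0.001, 3.126]
ft_force: [-1.6, 0.7, -1.7]
width: 0.0318
grip_force: 30.0
```

>>> play_rows:
  series:
    - {"gripper": 1, "slide": [0, 0, -2.5], "roll": 0}
    - {"gripper": 1, "slide": [0, 0, -5], "roll": 0}
    - {"gripper": 1, "slide": [0, 0, -6.5], "roll": 0}
    - {"gripper": 1, "slide": [0, 0, -6.8], "roll": 0}
    - {"gripper": 1, "slide": [0, 0, -6.8], "roll": 0}

```text
t: 4.1
tcp_pos: [0.6144, 0.0404, 0.0291]
orientation: [-3.142, -0.001, 3.129]
ft_force: [-0.3, 0.7, -2.1]
width: 0.0318
grip_force: 30.0
```

>>> play_rows:
  series:
    - {"gripper": 1, "slide": [0, 0.1, -0.1], "roll": 0}
    - {"gripper": 1, "slide": [0, 0.3, -0.1], "roll": 0}
    - {"gripper": 1, "slide": [0, 0.5, -0.1], "roll": 0}
    - {"gripper": 1, "slide": [0, 0.5, -0.1], "roll": 0}
    - {"gripper": 1, "slide": [0, 0.5, -0.1], "roll": 0}

```text
t: 4.6
tcp_pos: [0.6153, 0.0449, 0.0285]
orientation: [3.142, 0.0, 3.128]
ft_force: [-0.1, 0.1, -2.4]
width: 0.0318
grip_force: 30.0
```

>>> play_rows:
  series:
    - {"gripper": 1, "slide": [0.2, 0.1, 0], "roll": 0}
    - {"gripper": 1, "slide": [0.5, 0.2, 0], "roll": 0}
    - {"gripper": 1, "slide": [0.8, 0.2, 0], "roll": 0}
    - {"gripper": 1, "slide": [0.9, 0.2, 0], "roll": 0}
    - {"gripper": 1, "slide": [0.9, 0.2, 0], "roll": 0}

```text
t: 5.1
tcp_pos: [0.6238, 0.0457, 0.0283]
orientation: [-3.14, -0.002, 3.129]
ft_force: [-3.2, -5.3, 0.8]
width: 0.0317
grip_force: 30.0
```

>>> play_rows:
  series:
    - {"gripper": 1, "slide": [0.1, 0, 0], "roll": 0}
    - {"gripper": 1, "slide": [0.2, 0, 0], "roll": 0}
    - {"gripper": 1, "slide": [0.3, 0.1, 0], "roll": 0}
    - {"gripper": 1, "slide": [0.3, 0.1, 0], "roll": 0}
    - {"gripper": 1, "slide": [0.3, 0.1, 0], "roll": 0}

```text
t: 5.6
tcp_pos: [0.6245, 0.0457, 0.0283]
orientation: [-3.139, -0.006, 3.129]
ft_force: [-8.8, -9.2, 8.7]
width: 0.0319
grip_force: 30.0
```

>>> play_rows:
  series:
    - {"gripper": -0.3, "slide": [0, 0, 0], "roll": 0}
    - {"gripper": -0.3, "slide": [0, 0, 0], "roll": 0}
    - {"gripper": -0.3, "slide": [0, 0, 0], "roll": 0}
    - {"gripper": -0.3, "slide": [-0.2, 0, 3], "roll": 0}
    - {"gripper": -0.3, "slide": [-0.2, 0, 7], "roll": 0}

```text
t: 6.1
tcp_pos: [0.6235, 0.0479, 0.097]
orientation: [-3.141, -0.005, 3.128]
ft_force: [1.4, 0.4, 0.1]
width: 0.0571
grip_force: 0.0
```

>>> play_rows:
  series:
    - {"gripper": -0.5, "slide": [-4, 0, 2], "roll": 4}
    - {"gripper": -0.5, "slide": [-7.5, -0.3, 2], "roll": 8}
    - {"gripper": -0.5, "slide": [-11, -0.6, 2], "roll": 14}
    - {"gripper": -0.5, "slide": [-14.5, -0.9, 2], "roll": 19.1}
    - {"gripper": -0.5, "slide": [-17.5, -1.3, 2], "roll": 19.1}

```text
t: 6.6
tcp_pos: [0.4487, 0.0349, 0.1185]
orientation: [-3.142, 0.0, -2.819]
ft_force: [-0.5, 0.4, 0.9]
width: 0.0657
grip_force: 0.0
```

```bash
python3 - <<'E'
from h import *
crop("top",260,140,160,130,5,"pics/c3.png"); o=arm.observe(); print(o['tcp_pos'],o['orientation'])
E
```

```text
[0.44312119 0.03438007 0.11765122] [ 3.13993886 -0.00572652 -2.82082515]
```

View pics/c3.png

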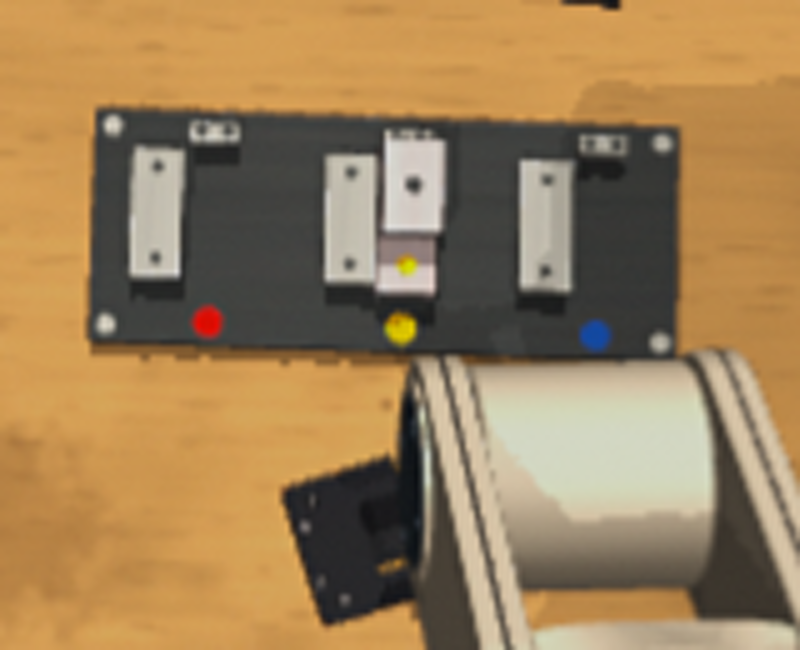

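Yellow sits between the fence and the stop, with its dot at crop (407,265) and its hole at (413,184).

```bash
python3 - <<'E'
from h import *
T=lambda x,y:(260+(x+.5)/5-.5,140+(y+.5)/5-.5)
print(at("top",T(407,265),.03),at("top",T(413,184),.05),arm.observe()['tcp_pos'])
for q in [(376,285),(377,155),(377,292),(384,138)]: print(at("top",T(*q),.03 if q[1]==292 else .05 if q[1]==138 else .025))
E
```

```text
[0.58341785 0.04414024 0.03      ] [0.62389575 0.04402771 0.05      ] [0.44312119 0.03438007 0.11765122]
[0.57291737 0.05998937 0.025     ]
[0.6437497  0.06017944 0.025     ]
[0.56847696 0.06002208 0.03      ]
[0.64827011 0.05959016 0.05      ]
```

>>> play_rows:
  series:
    - {"gripper": -0.5, "slide": [0.75, -0.15, 0], "roll": 0}
    - {"gripper": -0.5, "slide": [0.75, -0.15, -4], "roll": 0}
    - {"gripper": -0.5, "slide": [0.75, -0.15, -8], "roll": 0}
    - {"gripper": -0.5, "slide": [0.75, -0.15, -9.95], "roll": 0}
    - {"gripper": -0.5, "slide": [0.75, -0.15, -9.95], "roll": 0}

```text
t: 7.15
tcp_pos: [0.4576, 0.0333, 0.0165]
orientation: [3.141, -0.003, -2.822]
ft_force: [-0.0, 0.6, -0.1]
width: 0.0656
grip_force: 0.0
```

>>> play_rows:
  series:
    - {"gripper": 1, "slide": [0, 0, 0], "roll": 0}
    - {"gripper": 1, "slide": [0, 0, 0], "roll": 0}
    - {"gripper": 1, "slide": [0, 0, 0], "roll": 0}
    - {"gripper": 1, "slide": [0, 0, 0], "roll": 0}
    - {"gripper": 1, "slide": [0, 0, 0], "roll": 0}

```text
t: 7.65
tcp_pos: [0.4584, 0.0333, 0.0196]
orientation: [-3.141, 0.002, -2.822]
ft_force: [-1.3, 1.9, 7.4]
width: 0.0317
grip_force: 29.8
```

>>> play_rows:
  series:
    - {"gripper": 1, "slide": [0, 0, 4], "roll": 0}
    - {"gripper": 1, "slide": [1, -2.5, 8], "roll": -5}
    - {"gripper": 1, "slide": [4, -5, 8.5], "roll": -12}
    - {"gripper": 1, "slide": [7.5, -7.5, 8.5], "roll": -19.1}
    - {"gripper": 1, "slide": [11, -9.9, 8.5], "roll": -19.1}

```text
t: 8.15
tcp_pos: [0.5688, -0.0669, 0.1048]
orientation: [-3.141, 0.001, 3.125]
ft_force: [0.2, 0.2, -2.1]
width: 0.0313
grip_force: 29.8
```

>>> play_rows:
  series:
    - {"gripper": 1, "slide": [2.5, 0, 0], "roll": 0}
    - {"gripper": 1, "slide": [5, 0, 0], "roll": 0}
    - {"gripper": 1, "slide": [5, 0, 0], "roll": 0}
    - {"gripper": 1, "slide": [5, 0, 0], "roll": 0}
    - {"gripper": 1, "slide": [5, 0, 0], "roll": 0}

```text
t: 8.65
tcp_pos: [0.6162, -0.0656, 0.1033]
orientation: [3.141, -0.002, 3.128]
ft_force: [0.4, -0.7, -0.7]
width: 0.0319
grip_force: 29.8
```

Lower to about z 0.030.

>>> play_rows:
  series:
    - {"gripper": 1, "slide": [0, 0, -2.5], "roll": 0}
    - {"gripper": 1, "slide": [0, 0, -5], "roll": 0}
    - {"gripper": 1, "slide": [0, 0, -6.9], "roll": 0}
    - {"gripper": 1, "slide": [0, 0, -7.4], "roll": 0}
    - {"gripper": 1, "slide": [0, 0, -7.4], "roll": 0}

```text
t: 9.15
tcp_pos: [0.6166, -0.0656, 0.0299]
orientation: [3.141, -0.002, 3.128]
ft_force: [-0.3, -0.0, -1.2]
width: 0.0318
grip_force: 30.0
```

>>> play_rows:
  series:
    - {"gripper": 1, "slide": [0.2, 0.2, -0.05], "roll": 0}
    - {"gripper": 1, "slide": [0.4, 0.3, -0.1], "roll": 0}
    - {"gripper": 1, "slide": [0.7, 0.5, -0.1], "roll": 0}
    - {"gripper": 1, "slide": [1, 0.6, -0.1], "roll": 0}
    - {"gripper": 1, "slide": [1, 0.6, -0.1], "roll": 0}

```text
t: 9.65
tcp_pos: [0.6286, -0.0596, 0.0293]
orientation: [-3.142, 0.001, 3.128]
ft_force: [-0.1, 0.3, 2.7]
width: 0.032
grip_force: 30.0
```

>>> play_rows:
  series:
    - {"gripper": 1, "slide": [0.1, 0.1, 0], "roll": 0}
    - {"gripper": 1, "slide": [0.2, 0.2, 0], "roll": 0}
    - {"gripper": 1, "slide": [0.3, 0.3, 0], "roll": 0}
    - {"gripper": 1, "slide": [0.4, 0.3, 0], "roll": 0}
    - {"gripper": 1, "slide": [0.4, 0.3, 0], "roll": 0}

```text
t: 10.15
tcp_pos: [0.6296, -0.0593, 0.0293]
orientation: [-3.139, -0.004, 3.129]
ft_force: [-9.6, -13.8, 11.1]
width: 0.0319
grip_force: 30.0
```

Both contacts show in the force reading. Release, retreat, and head back to the left to look.

>>> play_rows:
  series:
    - {"gripper": -0.3, "slide": [0, 0, 0], "roll": 0}
    - {"gripper": -0.3, "slide": [0, 0, 0], "roll": 0}
    - {"gripper": -0.3, "slide": [0, 0, 0], "roll": 0}
    - {"gripper": -0.3, "slide": [-0.2, 0, 4], "roll": 0}
    - {"gripper": -0.3, "slide": [-0.2, 0, 9], "roll": 0}

```text
t: 10.65
tcp_pos: [0.6276, -0.0562, 0.117]
orientation: [3.141, -0.006, 3.128]
ft_force: [1.3, -0.5, 0.6]
width: 0.0569
grip_force: 0.0
```

>>> play_rows:
  series:
    - {"gripper": -0.3, "slide": [-3, 2, 4], "roll": 0}
    - {"gripper": -0.3, "slide": [-6, 5, 8], "roll": 0}
    - {"gripper": -0.3, "slide": [-9, 8, 11], "roll": 0}
    - {"gripper": -0.3, "slide": [-12, 11.5, 11], "roll": 0}
    - {"gripper": -0.3, "slide": [-14, 15, 11], "roll": 0}

```text
t: 11.15
tcp_pos: [0.489, 0.0944, 0.2305]
orientation: [3.141, 0.003, 3.127]
ft_force: [-0.4, 0.6, -0.8]
width: 0.0571
grip_force: 0.0
```

>>> play_rows:
  series:
    - {"gripper": -0.3, "slide": [0, 4, 0], "roll": 0}
    - {"gripper": -0.3, "slide": [0, 8, 0], "roll": 0}
    - {"gripper": -0.3, "slide": [0, 12, 0], "roll": 0}
    - {"gripper": -0.3, "slide": [0, 16, 0], "roll": 0}
    - {"gripper": -0.3, "slide": [0, 18, 0], "roll": 0}

```text
t: 11.65
tcp_pos: [0.4895, 0.2766, 0.2289]
orientation: [3.14, 0.001, 3.13]
ft_force: [-0.3, -1.1, -0.4]
width: 0.0572
grip_force: 0.0
```

```bash
python3 - <<'E'
from h import *
crop("top",260,140,160,130,5,"pics/c4.png"); crop("side",200,150,150,200,3,"pics/c5.png"); o=arm.observe(); print(o['tcp_pos'],o['orientation'],o['qpos'])
E
```

```text
[0.4895349  0.2760226  0.22873057] [3.14067668e+00 5.65846329e-04 3.13162675e+00] [ 4.91942988e-01  3.23571537e-01  1.76646870e+00  6.11677019e-04
  1.05061576e+00 -1.06919147e+00]
```

View pics/c4.png

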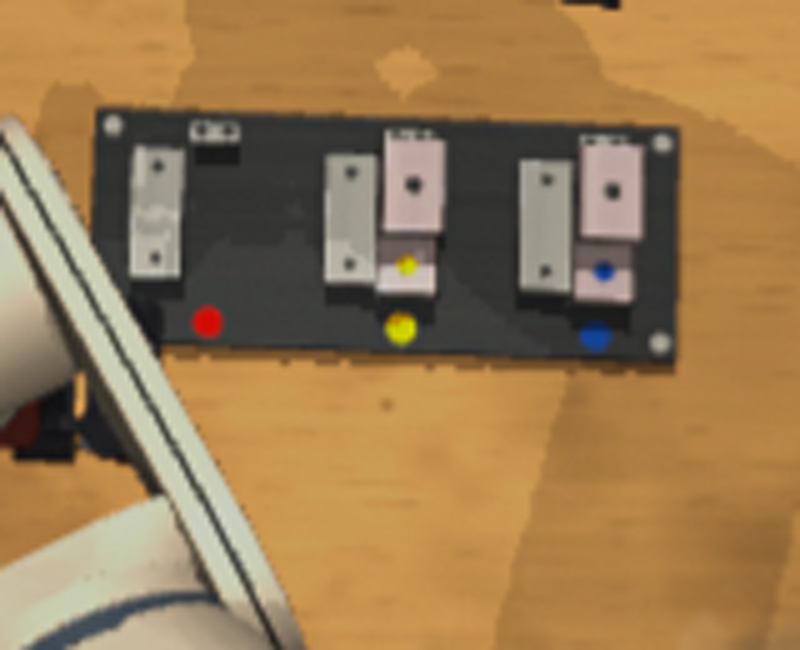

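Blue also sits on both stops: dot (604,271), hole (613,190). Next is the probe handle's yaw.

```bash
python3 - <<'E'
from h import *
T=lambda x,y:(260+(x+.5)/5-.5,140+(y+.5)/5-.5)
print(at("top",T(604,271),.03),at("top",T(613,190),.05))
print(at("top",T(572,291),.025),at("top",T(572,160),.025),at("top",T(574,299),.03),at("top",T(581,146),.05))
a=cv2.imread("pics/top0.png")[188:236,184:234]; b=cv2.imread("pics/side0.png")[240:326,240:310]
f=lambda i,k:cv2.resize(i,None,fx=k,fy=k,interpolation=cv2.INTER_CUBIC)
A=f(a,8);B=f(b,5.5);h=max(len(A),len(B))
p=lambda i:cv2.copyMakeBorder(i,0,h-len(i),0,0,0)
cv2.imwrite("pics/c6.png",np.hstack([p(A),p(B)])); print(A.shape,B.shape)
E
```

```text
[ 0.58250788 -0.06084785  0.03      ] [ 0.62294202 -0.06129154  0.05      ]
[ 0.57201784 -0.04485035  0.025     ] [ 0.64324484 -0.0446907   0.025     ] [ 0.5670617  -0.04492347  0.03      ] [ 0.64616636 -0.04442689  0.05      ]
(384, 400, 3) (473, 385, 3)
```

View pics/c6.png

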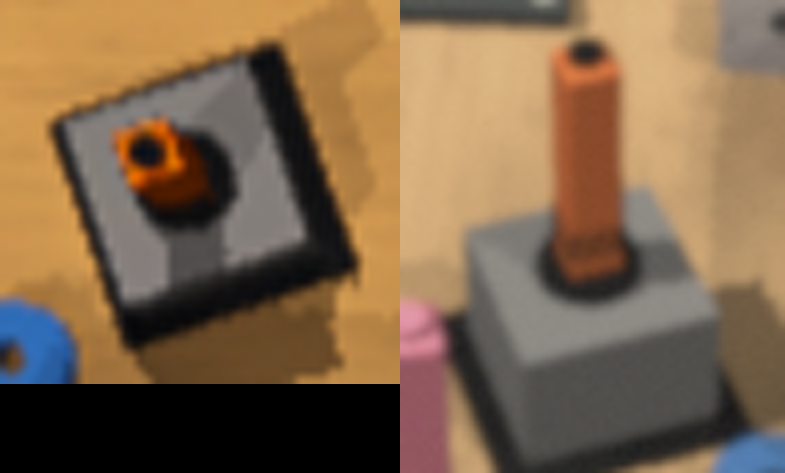

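>>> play_rows:
  series:
    - {"gripper": -0.3, "slide": [1, 4, 0], "roll": 7}
    - {"gripper": -0.3, "slide": [2, 8, 0], "roll": 14}
    - {"gripper": -0.3, "slide": [3.5, 12.2, 0], "roll": 20.9}
    - {"gripper": -0.3, "slide": [3.5, 12.2, 0], "roll": 20.9}
    - {"gripper": -0.3, "slide": [3.5, 12.2, 0], "roll": 20.9}

```text
t: 12.25
tcp_pos: [0.5244, 0.3947, 0.228]
orientation: [-3.141, -0.001, -2.791]
ft_force: [-0.5, 0.3, 1.0]
width: 0.0572
grip_force: 0.0
```

>>> play_rows:
  series:
    - {"gripper": -0.3, "slide": [0, 0, -2], "roll": 0}
    - {"gripper": -0.3, "slide": [0, 0, -4], "roll": 0}
    - {"gripper": -0.3, "slide": [0, 0, -6], "roll": 0}
    - {"gripper": -0.3, "slide": [0, 0, -6], "roll": 0}
    - {"gripper": -0.3, "slide": [0, 0, -6], "roll": 0}

```text
t: 12.75
tcp_pos: [0.5246, 0.3937, 0.1691]
orientation: [-3.141, -0.001, -2.792]
ft_force: [0.5, -0.4, 0.5]
width: 0.057
grip_force: 0.0
```

```bash
python3 - <<'E'
from h import *
crop("side",190,170,170,170,3.5,"pics/c7.png"); o=arm.observe(); print(o['tcp_pos'],o['orientation'])
E
```

```text
[0.52507751 0.39439849 0.16982739] [ 3.14149515e+00  6.54106299e-04 -2.79169828e+00]
```

View pics/c7.png

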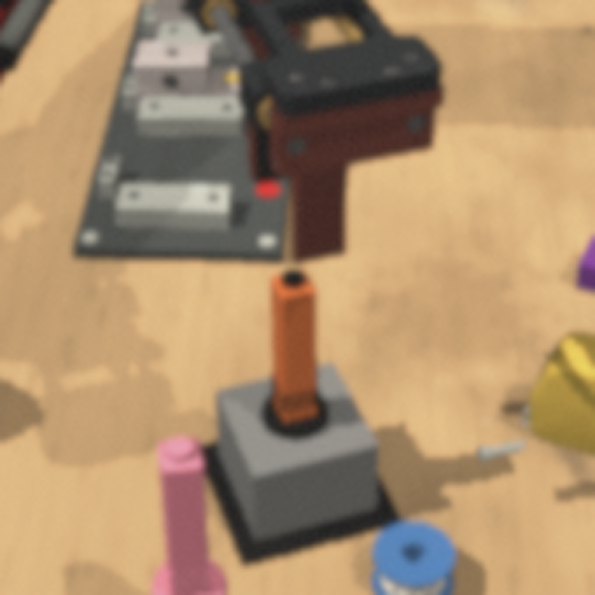

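The open fingers hang just above the orange handle, whose top is at (293,280) in the crop. The pink look-alike at (180,450) is clear. Now descend with a 4 mm shift in y.

>>> play_rows:
  series:
    - {"gripper": -0.3, "slide": [0, 0.4, 0], "roll": 0}
    - {"gripper": -0.3, "slide": [0, 0.4, -3], "roll": 0}
    - {"gripper": -0.3, "slide": [0, 0.4, -6.5], "roll": 0}
    - {"gripper": -0.3, "slide": [0, 0.4, -9.3], "roll": 0}
    - {"gripper": -0.3, "slide": [0, 0.4, -9.3], "roll": 0}

```text
t: 13.3
tcp_pos: [0.5228, 0.398, 0.0729]
orientation: [-3.14, -0.005, -2.79]
ft_force: [-0.5, -1.1, 0.4]
width: 0.0575
grip_force: 0.0
```

>>> play_rows:
  series:
    - {"gripper": 1, "slide": [0, 0, 0], "roll": 0}
    - {"gripper": 1, "slide": [0, 0, 0], "roll": 0}
    - {"gripper": 1, "slide": [0, 0, 0], "roll": 0}
    - {"gripper": 1, "slide": [0, 0, 0], "roll": 0}
    - {"gripper": 1, "slide": [0, 0, 0], "roll": 0}

```text
t: 13.8
tcp_pos: [0.5251, 0.3995, 0.0767]
orientation: [3.141, 0.001, -2.79]
ft_force: [-0.0, 1.6, 0.6]
width: 0.0205
grip_force: 0.7
```

>>> play_rows:
  series:
    - {"gripper": 1, "slide": [0, 0, 0], "roll": 0}
    - {"gripper": 1, "slide": [0, 0, 0], "roll": 0}
    - {"gripper": 1, "slide": [0, 0, 0.3], "roll": 0}
    - {"gripper": 1, "slide": [0, 0, 0.5], "roll": 0}
    - {"gripper": 1, "slide": [0, 0, 0.5], "roll": 0}

```text
t: 14.3
tcp_pos: [0.5247, 0.3991, 0.0808]
orientation: [-3.142, -0.0, -2.79]
ft_force: [1.0, 0.1, -1.8]
width: 0.0178
grip_force: 30.0
```

>>> play_rows:
  series:
    - {"gripper": 1, "slide": [0, 0, 2], "roll": 0}
    - {"gripper": 1, "slide": [0, 0, 4], "roll": 0}
    - {"gripper": 1, "slide": [0, 0, 7], "roll": 0}
    - {"gripper": 1, "slide": [0, 0, 10], "roll": 0}
    - {"gripper": 1, "slide": [0, 0, 11.5], "roll": 0}

```text
t: 14.8
tcp_pos: [0.5255, 0.3998, 0.1983]
orientation: [3.141, 0.003, -2.79]
ft_force: [0.6, 0.4, -0.0]
width: 0.0182
grip_force: 30.0
```

>>> play_rows:
  series:
    - {"gripper": 1, "slide": [0.3, -2.5, 0], "roll": 0}
    - {"gripper": 1, "slide": [0.9, -6, 0], "roll": 0}
    - {"gripper": 1, "slide": [1.5, -10, 0], "roll": 0}
    - {"gripper": 1, "slide": [2.2, -14, 0], "roll": 0}
    - {"gripper": 1, "slide": [3, -18, 0], "roll": 0}

```text
t: 15.3
tcp_pos: [0.5542, 0.2176, 0.1951]
orientation: [-3.142, -0.001, -2.79]
ft_force: [0.9, -0.1, -0.2]
width: 0.0176
grip_force: 30.0
```

>>> play_rows:
  series:
    - {"gripper": 1, "slide": [0.6, -4, 0], "roll": 0}
    - {"gripper": 1, "slide": [1.2, -8, 0], "roll": 0}
    - {"gripper": 1, "slide": [1.8, -12, 0], "roll": 0}
    - {"gripper": 1, "slide": [2.3, -15, 0], "roll": 0}
    - {"gripper": 1, "slide": [2.8, -17.5, 0], "roll": 0}

```text
t: 15.8
tcp_pos: [0.5823, 0.0422, 0.1951]
orientation: [3.141, -0.001, -2.791]
ft_force: [-0.7, 0.7, -0.9]
width: 0.0178
grip_force: 30.0
```

>>> play_rows:
  series:
    - {"gripper": 1, "slide": [0, 0, -1], "roll": 0}
    - {"gripper": 1, "slide": [0, 0, -2], "roll": 0}
    - {"gripper": 1, "slide": [0, 0, -3], "roll": 0}
    - {"gripper": 1, "slide": [0, 0, -4], "roll": 0}
    - {"gripper": 1, "slide": [0, 0, -4], "roll": 0}

```text
t: 16.3
tcp_pos: [0.5813, 0.0451, 0.1537]
orientation: [3.141, -0.003, -2.789]
ft_force: [-0.4, 1.0, -0.1]
width: 0.0177
grip_force: 30.0
```

```bash
python3 - <<'E'
from h import *
o=arm.observe(); print(o['tcp_pos'],o['orientation'],o['width'])
a=arm.capture("side")[155:275,195:345,::-1]; b=arm.capture("top")[140:230,270:410,::-1]
f=lambda i,k:cv2.resize(i,None,fx=k,fy=k,interpolation=cv2.INTER_CUBIC)
cv2.imwrite("pics/c8s.png",f(a,5)); cv2.imwrite("pics/c8t.png",f(b,5))
E
```

```text
[0.58130618 0.04511659 0.15369837] [ 3.14051946 -0.00330063 -2.78888381] 0.017706306236768853
```

View pics/c8s.png

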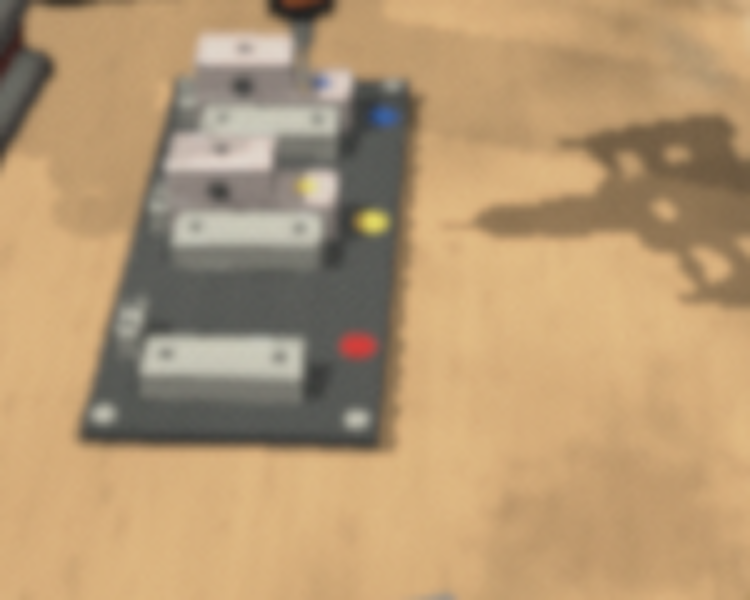

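Side view: probe held upright over the yellow dot (305,187), and both blanks are still on their stops. Press gently, aiming for about 4 to 5 mm.

>>> play_rows:
  series:
    - {"gripper": 1, "slide": [0.15, -0.1, -1.5], "roll": 0}
    - {"gripper": 1, "slide": [0.15, -0.1, -3], "roll": 0}
    - {"gripper": 1, "slide": [0.15, -0.1, -4.3], "roll": 0}
    - {"gripper": 1, "slide": [0.15, -0.1, -4.8], "roll": 0}
    - {"gripper": 1, "slide": [0.15, -0.1, -5.2], "roll": 0}

```text
t: 16.9
tcp_pos: [0.5838, 0.0432, 0.1027]
orientation: [3.141, -0.001, -2.79]
ft_force: [0.2, -0.7, -1.2]
width: 0.0178
grip_force: 30.0
```

>>> play_rows:
  series:
    - {"gripper": 1, "slide": [0, 0, -0.2], "roll": 0}
    - {"gripper": 1, "slide": [0, 0, -0.35], "roll": 0}
    - {"gripper": 1, "slide": [0, 0, -0.45], "roll": 0}
    - {"gripper": 1, "slide": [0, 0, -0.45], "roll": 0}
    - {"gripper": 1, "slide": [0, 0, -0.45], "roll": 0}

```text
t: 17.4
tcp_pos: [0.5844, 0.0432, 0.0996]
orientation: [-3.141, 0.001, -2.79]
ft_force: [-0.5, 0.8, -0.5]
width: 0.0181
grip_force: 30.0
```

```bash
python3 - <<'E'
from h import *
o=arm.observe(); print(o['tcp_pos'],o['ft_force'])
print(proj("side",np.array([.5834,.0441,.03])))
crop("side",225,130,80,80,7,"pics/c9.png")
print(np.mean([arm.observe()['ft_force'] for _ in range(3)],0))
E
```

```text
[0.58441695 0.04319312 0.09963577] [-0.45048185  0.77886353 -0.50396475]
[255.48340759 191.84897327]
[-0.32784743 -0.11278443 -0.71163346]
```

View pics/c9.png

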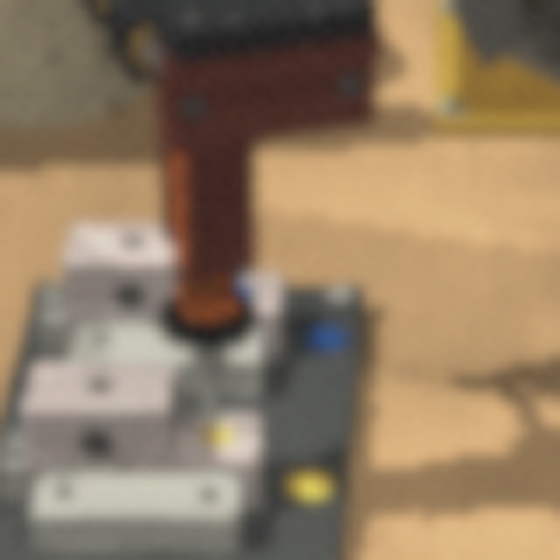

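```bash
python3 - <<'E'
from h import *
for z in(.0763,.0733): print(at("side",(225+208/7-.4,130+320/7-.4),z))
print(proj("side",np.array([.5844,.0432,.03])), proj("side",np.array([.5844,.0432,.045])))
E
```

```text
[0.58475643 0.0443885  0.0763    ]
[0.58525281 0.03901842 0.0733    ]
[255.10187102 191.65266729] [254.90984733 186.36631886]
```

Lateral position is within about 1.5 mm of the dot. Press a further 3 mm to be sure of the force.

>>> play_rows:
  series:
    - {"gripper": 1, "slide": [-0.1, 0.05, -0.1], "roll": 0}
    - {"gripper": 1, "slide": [-0.1, 0.05, -0.2], "roll": 0}
    - {"gripper": 1, "slide": [-0.1, 0.05, -0.3], "roll": 0}
    - {"gripper": 1, "slide": [-0.1, 0.05, -0.3], "roll": 0}
    - {"gripper": 1, "slide": [-0.1, 0.05, -0.3], "roll": 0}

```text
t: 17.95
tcp_pos: [0.5832, 0.0437, 0.0963]
orientation: [3.142, 0.0, -2.79]
ft_force: [1.2, 0.2, 0.7]
width: 0.0178
grip_force: 30.0
```

>>> play_rows:
  series:
    - {"gripper": 1, "slide": [0, 0, 0], "roll": 0}
    - {"gripper": 1, "slide": [0, 0, 0], "roll": 0}
    - {"gripper": 1, "slide": [0, 0, 0], "roll": 0}
    - {"gripper": 1, "slide": [0, 0, 0], "roll": 0}
    - {"gripper": 1, "slide": [0, 0, 0], "roll": 0}

```text
t: 18.45
tcp_pos: [0.5833, 0.0437, 0.0963]
orientation: [-3.142, 0.0, -2.79]
ft_force: [1.0, 0.2, 0.9]
width: 0.018
grip_force: 30.0
```

>>> play_rows:
  series:
    - {"gripper": 1, "slide": [0, 0, 2], "roll": 0}
    - {"gripper": 1, "slide": [0, 0, 5], "roll": 0}
    - {"gripper": 1, "slide": [0, -3.5, 6], "roll": 0}
    - {"gripper": 1, "slide": [-0.1, -7, 6], "roll": 0}
    - {"gripper": 1, "slide": [-0.1, -10.45, 6], "roll": 0}

```text
t: 18.95
tcp_pos: [0.582, -0.0618, 0.1568]
orientation: [-3.141, 0.0, -2.789]
ft_force: [-0.5, -0.0, -0.9]
width: 0.0181
grip_force: 30.0
```

```bash
python3 - <<'E'
from h import *
o=arm.observe(); print(o['tcp_pos'],o['orientation'])
a=arm.capture("side")[130:250,205:305,::-1]; b=arm.capture("top")[140:230,290:410,::-1]
f=lambda i,k:cv2.resize(i,None,fx=k,fy=k,interpolation=cv2.INTER_CUBIC)
A=f(a,4);B=f(b,3.3);B=cv2.copyMakeBorder(B,0,len(A)-len(B),0,0,0)
cv2.imwrite("pics/c10.png",np.hstack([A,B]))
E
```

```text
[ 0.58199956 -0.06176705  0.15676192] [-3.14121854e+00  2.83765908e-04 -2.78928524e+00]
```

View pics/c10.png

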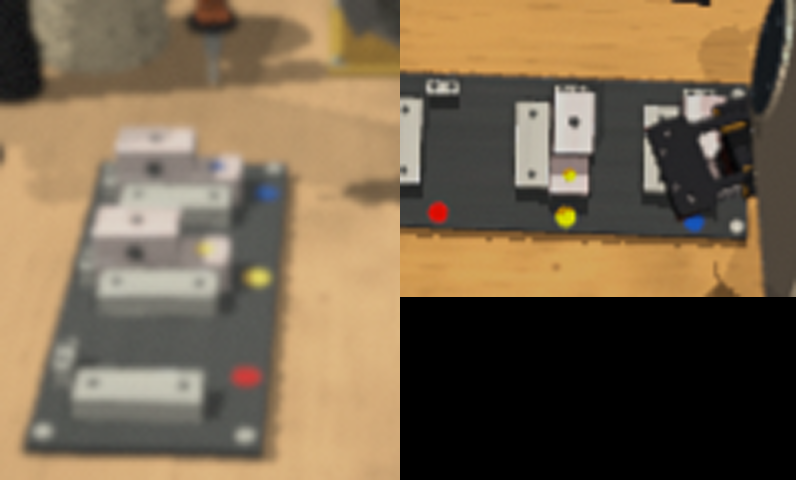

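Yellow (570,175) and blue (dot at 215,167 in the side half) are both still on their stops. Press blue.

>>> play_rows:
  series:
    - {"gripper": 1, "slide": [0, 0.05, -2], "roll": 0}
    - {"gripper": 1, "slide": [0, 0.05, -4], "roll": 0}
    - {"gripper": 1, "slide": [0, 0.05, -5], "roll": 0}
    - {"gripper": 1, "slide": [0, 0.05, -5.5], "roll": 0}
    - {"gripper": 1, "slide": [0, 0.05, -6], "roll": 0}

```text
t: 19.55
tcp_pos: [0.5823, -0.0599, 0.0962]
orientation: [3.141, -0.0, -2.79]
ft_force: [0.6, 0.4, 0.3]
width: 0.018
grip_force: 30.0
```

>>> play_rows:
  series:
    - {"gripper": 1, "slide": [0, 0, -0.05], "roll": 0}
    - {"gripper": 1, "slide": [0, 0, -0.05], "roll": 0}
    - {"gripper": 1, "slide": [0, 0, -0.05], "roll": 0}
    - {"gripper": 1, "slide": [0, 0, -0.05], "roll": 0}
    - {"gripper": 1, "slide": [0, 0, -0.05], "roll": 0}

```text
t: 20.05
tcp_pos: [0.5825, -0.0603, 0.0962]
orientation: [-3.141, 0.001, -2.79]
ft_force: [-1.2, 0.4, 0.0]
width: 0.018
grip_force: 30.0
```

>>> play_rows:
  series:
    - {"gripper": 1, "slide": [0, 0, 2], "roll": 0}
    - {"gripper": 1, "slide": [0, 0, 5], "roll": 0}
    - {"gripper": 1, "slide": [0, 0, 8], "roll": 0}
    - {"gripper": 1, "slide": [-0.3, 3, 11], "roll": 0}
    - {"gripper": 1, "slide": [-0.8, 7, 11], "roll": 0}

```text
t: 20.55
tcp_pos: [0.5772, 0.0091, 0.2103]
orientation: [-3.138, 0.008, -2.793]
ft_force: [0.2, 0.2, -1.8]
width: 0.0184
grip_force: 30.0
```

>>> play_rows:
  series:
    - {"gripper": 1, "slide": [-0.5, 4, 0], "roll": 0}
    - {"gripper": 1, "slide": [-1, 8, 0], "roll": 0}
    - {"gripper": 1, "slide": [-1.5, 12, 0], "roll": 0}
    - {"gripper": 1, "slide": [-2, 16, 0], "roll": 0}
    - {"gripper": 1, "slide": [-2.5, 20, 0], "roll": 0}

```text
t: 21.05
tcp_pos: [0.5489, 0.2112, 0.2059]
orientation: [-3.141, 0.0, -2.79]
ft_force: [0.2, -1.4, -1.7]
width: 0.0179
grip_force: 30.0
```

>>> play_rows:
  series:
    - {"gripper": 1, "slide": [-0.5, 4, 0], "roll": 0}
    - {"gripper": 1, "slide": [-1, 8, 0], "roll": 0}
    - {"gripper": 1, "slide": [-1.5, 12, 0], "roll": 0}
    - {"gripper": 1, "slide": [-2, 16, 0], "roll": 0}
    - {"gripper": 1, "slide": [-2.4, 18.5, 0], "roll": 0}

```text
t: 21.55
tcp_pos: [0.5247, 0.3974, 0.2058]
orientation: [3.141, 0.001, -2.789]
ft_force: [1.0, 0.1, -2.0]
width: 0.0179
grip_force: 30.0
```

>>> play_rows:
  series:
    - {"gripper": 1, "slide": [0, 0, 0], "roll": 0}
    - {"gripper": 1, "slide": [0, 0, 0], "roll": 0}
    - {"gripper": 1, "slide": [0, 0, 0], "roll": 0}
    - {"gripper": 1, "slide": [0, 0, 0], "roll": 0}
    - {"gripper": 1, "slide": [0, 0, 0], "roll": 0}

```text
t: 22.05
tcp_pos: [0.5256, 0.3937, 0.2059]
orientation: [-3.141, 0.0, -2.792]
ft_force: [-0.3, 0.3, -0.7]
width: 0.0178
grip_force: 30.0
```

>>> play_rows:
  series:
    - {"gripper": 1, "slide": [-0.05, 0.5, -1], "roll": 0}
    - {"gripper": 1, "slide": [-0.05, 0.5, -3], "roll": 0}
    - {"gripper": 1, "slide": [-0.05, 0.5, -5], "roll": 0}
    - {"gripper": 1, "slide": [-0.05, 0.5, -5], "roll": 0}
    - {"gripper": 1, "slide": [-0.05, 0.5, -5], "roll": 0}

```text
t: 22.55
tcp_pos: [0.5246, 0.3996, 0.1553]
orientation: [-3.141, -0.001, -2.79]
ft_force: [0.4, -0.1, -0.2]
width: 0.0182
grip_force: 30.0
```

```bash
python3 - <<'E'
from h import *
arm.capture("top");print(arm.observe()['tcp_pos']);arm.capture("top");print(arm.observe()['tcp_pos'],arm.observe()['orientation'])
crop("side",220,190,130,130,4.5,"pics/c11.png")
E
```

```text
[0.52506441 0.39995223 0.15622112]
[0.52524775 0.40011587 0.15666815] [ 3.14118036e+00  1.34775970e-03 -2.79036819e+00]
```

View pics/c11.png

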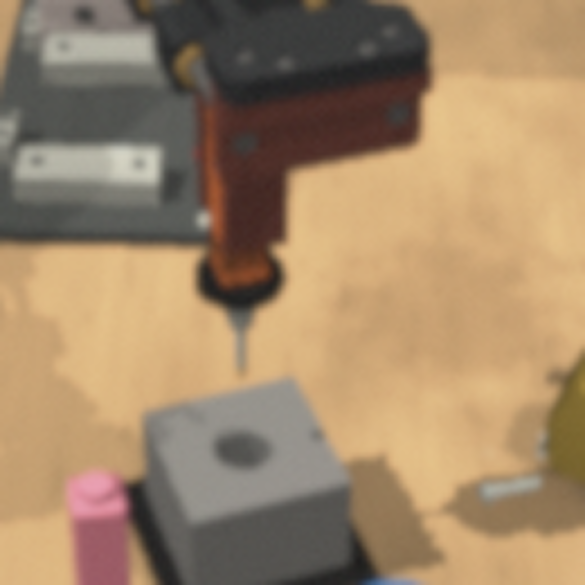

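Stylus tip at crop (241,370), hole centre at (242,450).

```bash
python3 - <<'E'
from h import *
S=lambda x,y:(220+(x+.5)/4.5-.5,190+(y+.5)/4.5-.5)
print(at("side",S(242,450),.05),at("side",S(241,372),.085),arm.observe()['tcp_pos'])
E
```

```text
[0.52564219 0.40334895 0.05      ] [0.52593329 0.39775166 0.085     ] [0.52534049 0.40016718 0.15690387]
```

Return to the TCP pose at which the probe was gripped at home (0.525, 0.3993), descending in stages.

>>> play_rows:
  series:
    - {"gripper": 1, "slide": [0, -0.05, -1.5], "roll": 0}
    - {"gripper": 1, "slide": [0, -0.05, -3], "roll": 0}
    - {"gripper": 1, "slide": [0, -0.05, -4.5], "roll": 0}
    - {"gripper": 1, "slide": [0, -0.05, -5], "roll": 0}
    - {"gripper": 1, "slide": [0, -0.05, -5], "roll": 0}

```text
t: 23.2
tcp_pos: [0.5239, 0.3986, 0.1039]
orientation: [-3.141, -0.003, -2.79]
ft_force: [0.4, -0.4, -1.2]
width: 0.0179
grip_force: 30.0
```

>>> play_rows:
  series:
    - {"gripper": 1, "slide": [0, 0, -0.8], "roll": 0}
    - {"gripper": 1, "slide": [0, 0, -1.6], "roll": 0}
    - {"gripper": 1, "slide": [0, 0, -2.4], "roll": 0}
    - {"gripper": 1, "slide": [0, 0, -2.7], "roll": 0}
    - {"gripper": 1, "slide": [0, 0, -2.7], "roll": 0}

```text
t: 23.7
tcp_pos: [0.5244, 0.399, 0.0781]
orientation: [-3.141, -0.001, -2.79]
ft_force: [0.2, 0.1, -0.8]
width: 0.0177
grip_force: 30.0
```

>>> play_rows:
  series:
    - {"gripper": 1, "slide": [0, 0, -0.1], "roll": 0}
    - {"gripper": 1, "slide": [0, 0, -0.2], "roll": 0}
    - {"gripper": 1, "slide": [0, 0, -0.2], "roll": 0}
    - {"gripper": 1, "slide": [0, 0, -0.2], "roll": 0}
    - {"gripper": 1, "slide": [0, 0, -0.2], "roll": 0}

```text
t: 24.2
tcp_pos: [0.5248, 0.3993, 0.077]
orientation: [3.142, 0.0, -2.79]
ft_force: [-0.4, 0.1, -0.4]
width: 0.018
grip_force: 30.0
```

Essentially home. Release, let it settle, then rise straight up and move away for the final check.

>>> play_rows:
  series:
    - {"gripper": 0.2, "slide": [0, 0, -0.05], "roll": 0}
    - {"gripper": -0.2, "slide": [0, 0, -0.05], "roll": 0}
    - {"gripper": -0.2, "slide": [0, 0, -0.05], "roll": 0}
    - {"gripper": -0.2, "slide": [0, 0, -0.05], "roll": 0}
    - {"gripper": -0.2, "slide": [0, 0, -0.05], "roll": 0}

```text
t: 24.7
tcp_pos: [0.5247, 0.3992, 0.0763]
orientation: [3.142, 0.0, -2.79]
ft_force: [0.2, -0.3, -0.5]
width: 0.0517
grip_force: 0.0
```

>>> play_rows:
  series:
    - {"gripper": -0.2, "slide": [0, 0, 1.5], "roll": 0}
    - {"gripper": -0.2, "slide": [0, 0, 4], "roll": 0}
    - {"gripper": -0.2, "slide": [0, 0, 7], "roll": 0}
    - {"gripper": -0.2, "slide": [0, 0, 10], "roll": 0}
    - {"gripper": -0.2, "slide": [0, 0, 14], "roll": 0}

```text
t: 25.2
tcp_pos: [0.524, 0.3987, 0.2175]
orientation: [-3.141, -0.002, -2.79]
ft_force: [0.9, 0.9, 0.1]
width: 0.0527
grip_force: 0.0
```

>>> play_rows:
  series:
    - {"gripper": -0.2, "slide": [-3, 2, 0], "roll": 0}
    - {"gripper": -0.2, "slide": [-7, 4, 0], "roll": 0}
    - {"gripper": -0.2, "slide": [-11, 7, 0], "roll": 0}
    - {"gripper": -0.2, "slide": [-15, 10, 0], "roll": 0}
    - {"gripper": -0.2, "slide": [-19, 13, 0], "roll": 0}

```text
t: 25.7
tcp_pos: [0.3333, 0.5302, 0.2178]
orientation: [3.141, 0.001, -2.791]
ft_force: [1.0, 0.8, -0.6]
width: 0.0525
grip_force: 0.0
```

```bash
python3 - <<'E'
from h import *
a=arm.capture("side")[155:335,200:350,::-1]; b=arm.capture("top")[150:240,180:400,::-1]
f=lambda i,k:cv2.resize(i,None,fx=k,fy=k,interpolation=cv2.INTER_CUBIC)
A=f(a,1.7);B=f(b,3.5);B=cv2.copyMakeBorder(B,0,0,0,0,0)
A=cv2.copyMakeBorder(A,0,0,0,B.shape[1]-A.shape[1],0) 
cv2.imwrite("pics/c12.png",np.vstack([B[:, :],A])[:600]); print(B.shape,A.shape,arm.observe()['tcp_pos'])
E
```

```text
(315, 770, 3) (306, 770, 3) [0.33030243 0.53237161 0.21768382]
```

View pics/c12.png

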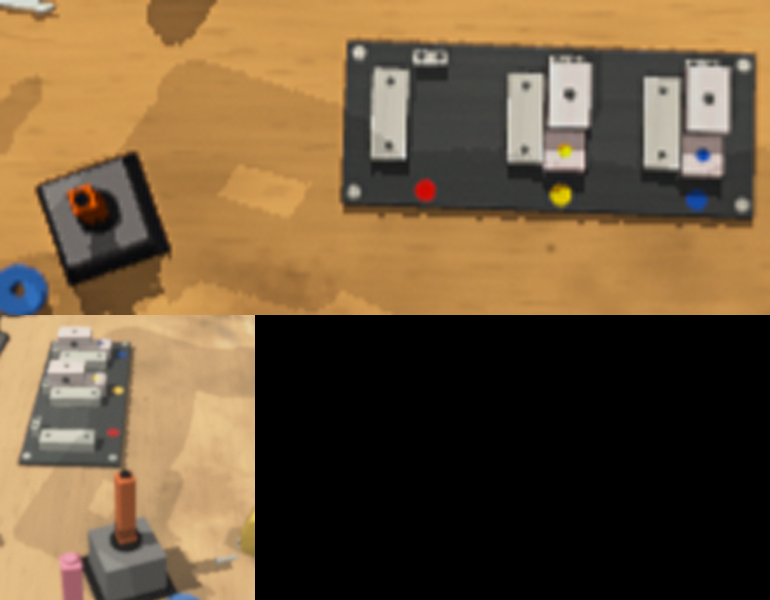

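The probe is seated in its stand. The dots (yellow 341.5,193.2; blue 380.9,194.3 in full-image pixels) are unchanged from the seated measurement, so I'm handing in.

```bash
python3 -c "
from station import arm
print(arm.sign_off())"
```

```text
the job is handed in; nothing more can be done
None
```

I handed the job in: the yellow and blue blanks sit flush in their bays (red was absent), both dots were pressed in order, and the probe is back in its stand; no pass/fail verdict came back.

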